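Load a tonometer prism and latch the disinfection cabinet

ROBOT

A 6-joint arm with a two-finger parallel gripper is mounted at the origin on the work surface. World frame = base frame: x ahead of the robot, y to its left, z up, the work surface at z = 0. Lengths are in mm, angles in rad, forces in N, time in s.
With the tool pointing down it reaches from about 350 to 875 mm from the base axis. Payload 4.2 kg.
Tool frame: the origin (TCP) lies midway between the tips of the shut fingers; the grasp point (between the pads) lies 19 mm behind it; z points along the fingers, x is the direction in which the jaws open and shut, and the axes are right-handed (so a half turn about z gives the same grasp; the last joint's range is limited). The gripper opens to 85 mm and grips with 20 to 120 N. Pads are 22 mm wide; open, the fingers measure 114 mm over their backs; the gripper's body (76 mm by 85 mm) begins 54 mm behind the grasp point. The pads swing forward as they close: fully open they stand 13 mm farther back than shut.
Start: joints at [-0.864, 0.385, 0.008, 0, -1.194, -0.259], TCP at [270.626, -563.348, 231.312] pointing down, gripper open.
Joint ranges: [-3.14, 3.14], [-1.21, 2.06], [-1.07, 1.41], [-3.16, 2.05], [-2.99, -0.16], [-3.1, 3.1]. Speed limits (rad/s): [2.79, 2.79, 3.14, 3.14, 3.14, 3.14].

INTERFACE

Orientations are given as a 3x3 rotation matrix whose columns are the frame's x, y, z axes.
In Python, from rig import robot, snapshot, sign_off, nets gives the robot as it stands. The module is installed in compiled form; this text tells all that it offers.
- The arm moves only by the tool apply_moves, never from a script. Its argument "series" is one flat list of numbers, 7 for each row, row after row: the shift along the tool's x, y, z in units of 50 mm (1.0 is 50 mm), then the turn, a rotation vector about the tool's x, y, z in units of 5 degrees (1.0 is 5 degrees), then the opening, from 0 (shut) to 1 (fully open). A call has exactly 5 rows; each row shifts and turns the pose as measured when the row begins, along the tool's axes as they then stand; what a row does not reach is not made up. A row lasts 1/8 s, in which the tool goes at most 62.5 mm and 10.7 degrees, less where a joint would pass 70% of its speed; a pose out of reach is approached as far as the arm can. A call is refused whole if a number of a shift passes 1 or a number of a turn 1, either way. A call with a gripper value outside its range is refused whole. The fingers move at their own pace and stop on an object; "force" is the grip in N (left out, the last holds). Time passes only in rows, so rows that do not move let the fingers close, or fill a call up. It gives the time, the measured TCP pose, the force and the opening at its end, in the units of the state.
- robot.get_state(): the state, without advancing time (a new reading comes with each control period).
- snapshot(name): name is "scene" or "top" or "wrist"; returns a dict with "img" (480x640x3 uint8, red, green, blue), "z_map" (480x640 float32, mm along the optical axis (not along the pixel's ray), 0 where there is no reading), "K" (3x3 intrinsics, pixels), "rvec" (rotation vector, rad) and "tvec" (3), from world to camera coordinates, as OpenCV has them. Camera axes: x right, y down, z forward; pixel columns grow to the right and rows downward; lengths in mm; the calibration is good to about 2 mm. A picture is of the moment at which its call begins.
- sign_off(): hands the job in, once; it reports no verdict.
Trained networks look in a picture, given as the dict that the camera call returned (one of the last four; its "shot" number tells which), for a name from the list of things; names that differ only in an ending like _2 or _b are one class to them, and where a whole thing is asked for, a point or a joint stands for the part that bears it (a point fixed in the world has none). Each returns a list of dicts, best first, with "p" (0 to 1); they miss things now and then, are a little off and sometimes report something else, mostly with a low value. They report only what shows in the picture. A call takes as long as a camera call.
- nets.regions_of(picture, query): "pixels" (480x640 bool, what is visible of it) and "extent" ([left, top, right, bottom] in pixels, round what is visible of it).
The state is a dict: "time": time; "joints": joint angles; "joint_velocities": joint speeds; "effort": joint torques, N m; "tcp_pos": TCP position; "ee_rot": TCP orientation; "ft_force": force on the tool from outside, world axes, zero at the start; "ft_torque": the same for the moment, N m; "grip_width": finger opening in mm.
Only numpy, scipy, OpenCV 4.12 (cv2) and the standard library are available. Lean on these libraries where they do the work, as an engineer would, in place of code of your own. Each camera call takes 0.05 s, during which the arm holds its last target. There are 200 camera calls.

TASK

Stand the blue tonometer prism upright in the pulled-out tray of the disinfection cabinet, slide the tray fully home, then swing the door shut and push it until its sprung latch snaps in and holds it shut. The cabinet is delicate: ease the tray and door in gently, never slamming the door or leaning on any part of the cabinet with more than 25 N (the weight of about 2.5 kg), and leave everything else on the table where it is.

Things in the scene. Friction and masses are not known exactly. Their poses are not given: they have to be found in the camera images.
- cabinet: white table-top disinfection cabinet, 290 mm wide, 220 deep, 158 tall, fixed. Origin: bottom centre of its front face; x points into the cabinet, y to the left seen from the robot (hinge side), z up. The lower 84 mm is the electronics base; the chamber above (inside y -85 to +85 mm, ceiling at z 148 mm) holds the tray and is closed by the door.
- tray (a joint): how far the tray is pulled out, m: 0 = fully home (a hard stop), up to 0.13; it moves along the cabinet's x. It slides with about 1.5 N of friction and stays where it is left.
- tray_front (a point): centre (z 115 mm) of the outer face of the tray's aluminium front plate, 160 mm wide, 54 tall, 6 thick; x points into the cabinet. Home, this face is 4 mm proud of the cabinet's front face, so it can be pushed home from outside with fingers pointing down: the plate's top edge is 16 mm below the cabinet's top.
- tray_floor (a point): point on the tray's inner floor (blue pad), 55 mm behind the outer face of the front plate, midway across, at z 93 mm; x points into the cabinet, y left. The floor runs from 49 mm in front of this point to 92 mm behind it and 75 mm to either side; side walls stand 11 mm above the floor, the front plate 49 mm.
- door (a joint): opening angle of the door, rad: near 0 = shut (latched somewhere from -0.045 to +0.04, as the strike is adjusted), grows as it opens towards the robot, up to 1.75. Seen from above, opening turns it clockwise. Light friction, stays where left, except that within 0.15 rad a kick-out plunger pushes it out: unlatched, it springs back to more than 0.065.
- door_hinge (a point): point on the door's upright hinge axis (door's left edge) at mid-height (z 121 mm), on the panel's middle plane; turns with the door: -y runs from hinge to free edge, -x points out of the outer face. Panel 16 mm thick, 70 tall (z 86 to 156 mm), from 5 to 235 mm from the hinge. The hinge is 25 mm in front of the cabinet's front face, 125 mm left of its middle.
- door_push (a point): centre of the blue push plate on the door's outer face, 200 mm from the hinge, at mid-height; axes as door_hinge. To shut the door push here along +x of this frame (outer face inwards).
- latch (a joint): how far the brass tongue in the door's free edge is pressed back, m: 0 = fully out (free, or snapped in), to 0.0095. Riding over the steel strike pin presses it back about 5.5 mm, then it jumps out to near 0 as it snaps in. Resistance at the push plate grows to roughly 10 to 16 N over the last 10 mm, drops at the snap; then a rubber buffer adds about 8 N per mm.
- latch_tip (a point): tip of the latch tongue, 243 mm from the hinge when out, at z 121 mm; axes as door_hinge. The steel strike it snaps behind stands on the cabinet front beside the door's free edge, with the plunger and buffer; it is hand-adjusted in or out by up to 7.5 mm, differently each time and not measured, so the place where the tongue snaps in is found only by pushing.
- prism_blue: blue tonometer prism holder to be loaded: upright cylinder 28 mm diameter for the lower 24 mm, narrowing to a 12 mm tip at 40 mm; 60 g nominal. Origin: centre of its underside, z up. It stands on a grey mat 3 mm thick with the black and white ones in any order, about 85 mm apart.
- mat: grey silicone mat, 270 x 100 x 3 mm, long side along its x, fixed; origin at centre of its underside
- prism_black: black prism holder, same shape and size as the blue one; bystander on the mat
- prism_white: white prism holder, same shape and size as the blue one; bystander on the mat
- drops: small white eye-drop bottle, 28 mm diameter, 70 mm tall, red cap; bystander; origin at centre of its underside
- saline: clear bottle, 56 mm diameter, 150 mm tall, blue cap; bystander; origin at centre of its underside
- lens_case: closed black trial-lens case, 260 x 180 x 50 mm, 2.2 kg, with a handle on its -x side (to 142 mm from the middle); bystander; origin at centre of its underside
- occluder: flat black eye occluder, 8 mm thick: a disc 56 mm across with a 120 mm handle; bystander; origin on the underside where the handle meets the disc
- contact_case: small two-pot contact-lens case, 72 x 32 x 14 mm, green and white lids; bystander; origin at centre of its underside

How it is judged (in metres and radians):
On the way, in this order (a step that is already met when the one before it is completed fails the run):
1. the blue prism stands upright in the pulled-out tray, let go (x of prism_blue in the frame of tray_floor between -0.048 and 0.09 m and y of prism_blue in the frame of tray_floor between -0.075 and 0.075 m and z of prism_blue in the frame of tray_floor between -0.005 and 0.006 m and angle between prism_blue's own z axis and vertical below 0.2 rad and value of joint tray above 0.05 m and contact force between the fingers and prism_blue below 0.05 N), for 0.2 s.
2. the tray, with the prism upright in it, is fully home while the door is still open (x of prism_blue in the frame of tray_floor between -0.048 and 0.09 m and y of prism_blue in the frame of tray_floor between -0.075 and 0.075 m and z of prism_blue in the frame of tray_floor between -0.005 and 0.006 m and angle between prism_blue's own z axis and vertical below 0.2 rad and value of joint tray below 0.005 m and value of joint door above 0.3 rad), for 0.2 s.
At the end, for the whole second after the job is handed in: The door stays shut by itself (opening angle under 0.05 rad) with its latch tongue out behind the strike (pressed back less than 2 mm); the tray is home to within 6 mm, with the blue prism standing in it upright to within 0.2 rad; nothing is touched by the robot (x of prism_blue in the frame of tray_floor between -0.048 and 0.09 m and y of prism_blue in the frame of tray_floor between -0.075 and 0.075 m and z of prism_blue in the frame of tray_floor between -0.005 and 0.006 m and angle between prism_blue's own z axis and vertical below 0.2 rad and value of joint tray below 0.006 m and value of joint door below 0.05 rad and value of joint latch below 0.002 m and velocity of joint door between -0.1 and 0.1 rad/s).
It fails at once if the robot presses on any part of the cabinet with more than 25 N (contact force between any of the fingers, the arm and cabinet above 25 N).
It fails at once if the door is slammed: it turns shut faster than 1.2 rad/s within the last 0.2 rad (value of joint door below 0.2 rad and velocity of joint door below -1.2 rad/s).
It fails at once if another thing on the table is moved by more than 30 mm (distance of any of prism_black, prism_white, drops, saline, lens_case, occluder, contact_case from where it was at the start of the episode above 0.03 m).
It also fails if it takes over 72 s, if anything falls off the work surface, if the arm or the gripper's body presses on something with over 40 N, if the wrist force passes 120 N, or if a joint passes its speed limit or range.

## Working session

There is one attempt and no reset: what is moved stays moved. The work goes in short steps, Python scripts to look and compute and a tool call to move; the robot and the scene stay as the last step left them, time stands still between calls to the robot, and variables do not carry over. Pictures are saved under pics/ and viewed, about 8 in all and at most 12, crops included, and the job is handed in when it is done.

Besides the shell and the picture viewer there is one more tool, called after ">>>" as name(argument=value, ...) on one line, values as JSON. apply_moves: Moves the arm, as the interface text tells. Its arguments: {"type":"object","properties":{"series":{"type":"array","items":{"type":"number"}},"force":{"type":"number"}},"required":["series"]}

```bash
mkdir -p pics; cat > h.py <<'E'
import numpy as np, cv2
from rig import robot, snapshot, sign_off, nets
def save(s,n): cv2.imwrite('pics/'+n+'.png',cv2.cvtColor(s['img'],cv2.COLOR_RGB2BGR))
def pts(s,mask=None):
    z=s['z_map']; m=(z>0) if mask is None else (mask&(z>0))
    v,u=np.nonzero(m); d=z[v,u]; K=s['K']
    c=np.stack([(u-K[0,2])/K[0,0]*d,(v-K[1,2])/K[1,1]*d,d],1)
    R=cv2.Rodrigues(np.array(s['rvec'],float))[0]
    return (c-np.array(s['tvec']).ravel())@R
E
python3 - <<'E'
from h import *
for n in ['scene','top']:
    s=snapshot(n); save(s,n+'1')
    for q in ['cabinet','tray','door','door_push','prism_blue','prism_black','prism_white','mat','drops','saline','lens_case','occluder','contact_case']:
        r=nets.regions_of(s,q)
        if r:
            P=pts(s,r[0]['pixels']); 
            if len(P): print(n,q,round(r[0]['p'],2),np.array(r[0]['extent']).round().tolist(),np.percentile(P,3,0).round().tolist(),np.median(P,0).round().tolist(),np.percentile(P,97,0).round().tolist())
        else: print(n,q,'none')
print(robot.get_state())
E
```

```text
scene cabinet 0.68 [177.0, 216.0, 380.0, 365.0] [471.0, -82.0, 39.0] [718.0, 93.0, 157.0] [855.0, 195.0, 161.0]
scene tray 0.95 [263.0, 213.0, 333.0, 280.0] [507.0, -15.0, 90.0] [550.0, 62.0, 95.0] [608.0, 137.0, 142.0]
scene door 0.69 [265.0, 215.0, 330.0, 283.0] [507.0, -15.0, 90.0] [550.0, 63.0, 95.0] [611.0, 138.0, 143.0]
scene door_push 0.75 [308.0, 233.0, 379.0, 297.0] [394.0, 173.0, 93.0] [515.0, 190.0, 145.0] [624.0, 197.0, 159.0]
scene prism_blue 0.4 [203.0, 192.0, 213.0, 203.0] [585.0, -349.0, 4.0] [601.0, -335.0, 27.0] [611.0, -327.0, 45.0]
scene prism_black 0.42 [251.0, 179.0, 260.0, 192.0] [429.0, -289.0, 9.0] [441.0, -276.0, 27.0] [450.0, -270.0, 45.0]
scene prism_white none
scene mat 0.9 [193.0, 174.0, 274.0, 217.0] [390.0, -376.0, -2.0] [528.0, -311.0, 3.0] [642.0, -255.0, 9.0]
scene drops 0.47 [166.0, 213.0, 176.0, 232.0] [732.0, -333.0, 8.0] [744.0, -322.0, 40.0] [755.0, -313.0, 70.0]
scene saline 0.97 [152.0, 165.0, 176.0, 205.0] [671.0, -449.0, 8.0] [700.0, -422.0, 83.0] [722.0, -410.0, 150.0]
scene lens_case 0.73 [332.0, 331.0, 456.0, 456.0] [507.0, 404.0, 35.0] 
[... 1701 characters left out ...]
e-05,
       -1.19401256e+00, -2.58622273e-01]), 'joint_velocities': array([ 0.00031731, -0.00219187,  0.00022121, -0.0009244 ,  0.00046974,
       -0.0014728 ]), 'effort': array([-1.41887012e-04, -3.92085385e+01,  1.88616192e+01,  4.19073522e+00,
       -3.11176054e-04,  4.89654994e-06]), 'tcp_pos': array([ 270.62186372, -563.33728612,  231.29444919]), 'ee_rot': array([[-4.32929247e-01,  9.01427905e-01,  1.09228244e-05],
       [ 9.01427904e-01,  4.32929245e-01,  5.60794493e-05],
       [ 4.58227703e-05,  3.41245724e-05, -9.99999998e-01]]), 'ft_force': array([ 1.19700809, -0.39969727,  0.34533673]), 'ft_torque': array([-0.00639347, -0.01380963,  0.00854616]), 'grip_width': 85.5040162182458}
```

View pics/scene1.png

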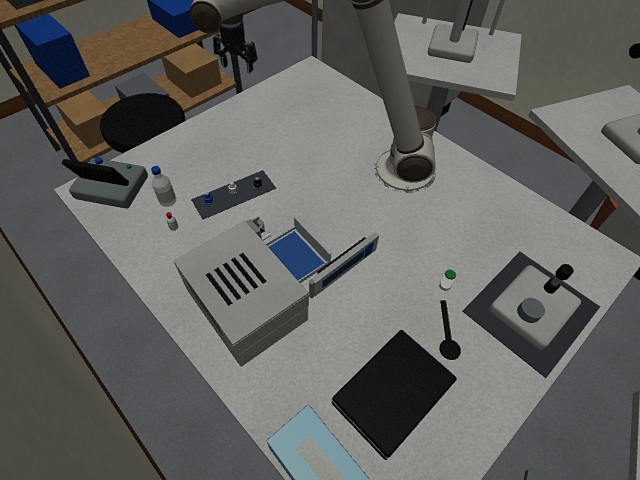

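View pics/top1.png

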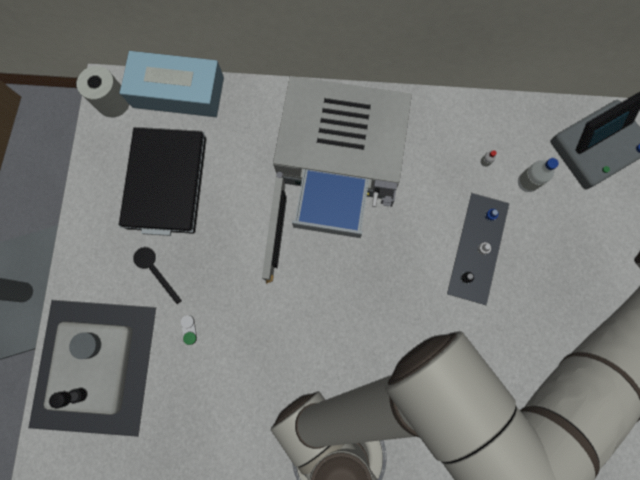

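The blue prism is at (493,214) in the top view. The tray is out at (332,200), the door stands open at about 90° along column 275, and the strike is near (385,197). Next I'll take exact poses.

```bash
python3 - <<'E'
from h import *
for cam in ['top','scene']:
    s=snapshot(cam); P=pts(s)
    def box(m,n):
        Q=P[m].astype(np.float32)
        (c,sz,a)=cv2.minAreaRect(Q[:,:2]); print(cam,n,len(Q),np.round(c,1),np.round(sz,1),round(a,2),'z',Q[:,2].mean().round(1)); return cv2.boxPoints((c,sz,a)).round(0).tolist()
    x,y,z=P.T
    print(box((abs(z-158)<3.5)&(x>630)&(x<900)&(y>-130)&(y<230),'cabtop'))
    print(box((abs(z-93)<3)&(x>500)&(x<680)&(y>-40)&(y<150),'floor'))
    print(box((abs(z-142)<3)&(x>480)&(x<560)&(y>-60)&(y<160),'plate top'))
    print(box((abs(z-156)<4)&(x>370)&(x<622)&(y>150)&(y<210),'door top'))
    m=(np.hypot(x-597,y+340)<28)&(z>7)
    for lo,hi in [(7,24),(24,30),(36,48)]:
        q=P[m&(z>lo)&(z<hi)]; 
        if len(q): print('prism',lo,len(q),q.min(0).round(1),q.max(0).round(1),q.mean(0).round(1))
    for n,c in [('white',(520,-310)),('black',(440,-278))]:
        q=P[(np.hypot(x-c[0],y-c[1])<30)&(z>30)&(z<50)]
        print(n,len(q),q.mean(0).round(1) if len(q) else '')
E
```

```text
Traceback (most recent call last):
cv2.error: OpenCV(4.12.0) /io/opencv/modules/imgproc/src/convhull.cpp:143: error: (-215:Assertion failed) total >= 0 && (depth == CV_32F || depth == CV_32S) in function 'convexHull'
```

```bash
python3 - <<'E'
from h import *
for cam in ['top','scene']:
    s=snapshot(cam); P=pts(s)
    def box(m,n):
        Q=np.ascontiguousarray(P[m][:,:2],dtype=np.float32)
        (c,sz,a)=cv2.minAreaRect(Q.reshape(-1,1,2)); print(cam,n,len(Q),np.round(c,1),np.round(sz,1),round(a,2),'z',P[m][:,2].mean().round(1)); return cv2.boxPoints((c,sz,a)).round(0).tolist()
    x,y,z=P.T
    print(box((abs(z-158)<3.5)&(x>630)&(x<900)&(y>-130)&(y<230),'cabtop'))
    print(box((abs(z-93)<3)&(x>500)&(x<680)&(y>-40)&(y<150),'floor'))
    print(box((abs(z-142)<3)&(x>480)&(x<560)&(y>-60)&(y<160),'plate top'))
    print(box((abs(z-156)<4)&(x>370)&(x<622)&(y>150)&(y<210),'door top'))
    m=(np.hypot(x-597,y+340)<28)&(z>7)
    for lo,hi in [(7,24),(24,30),(36,48)]:
        q=P[m&(z>lo)&(z<hi)]; 
        if len(q): print('prism',lo,len(q),q.min(0).round(1),q.max(0).round(1),q.mean(0).round(1))
    for n,c in [('white',(520,-310)),('black',(440,-278))]:
        q=P[(np.hypot(x-c[0],y-c[1])<30)&(z>30)&(z<50)]
        print(n,len(q),q.mean(0).round(1) if len(q) else '')
E
```

```text
top cabtop 10149 [743.9  42. ] [289.9 221.8] 84.92 z 158.0
[[621.0, -92.0], [842.0, -112.0], [867.0, 177.0], [646.0, 196.0]]
top floor 2747 [582.2  61.7] [183.3 146.4] 84.97 z 93.2
[[501.0, -23.0], [647.0, -36.0], [663.0, 147.0], [517.0, 159.0]]
top plate top 164 [512.1  62.7] [159.1   6.6] 84.97 z 141.9
[[502.0, -16.0], [508.0, -17.0], [522.0, 142.0], [516.0, 142.0]]
top door top 862 [503.8 179. ] [ 24.6 236.1] 87.79 z 155.5
[[385.0, 171.0], [621.0, 162.0], [622.0, 187.0], [386.0, 196.0]]
prism 7 49 [ 570.7 -366.     7.1] [ 622.9 -319.    23.6] [ 593.4 -337.6   13.4]
prism 24 42 [ 586.7 -357.8   24.3] [ 610.9 -330.4   29.9] [ 596.1 -341.1   27.3]
prism 36 29 [ 592.1 -350.6   36.5] [ 603.9 -334.6   47.6] [ 597.5 -343.3   42. ]
white 60 [ 510.1 -324.1   37.9]
black 55 [ 436.4 -284.    38.6]
scene cabtop 8052 [742.8  44.1] [292.5 219.7] 84.97 z 158.3
[[621.0, -92.0], [839.0, -111.0], [865.0, 180.0], [646.0, 199.0]]
scene floor 1323 [561.2  60.3] [157.4 101.5] 85.31 z 93.5
[[504.0, -14.0], [605.0, -22.0], [618.0, 135.0], [517.0, 143.0]]
scene plate top 113 [510.6  64.3] [160.2   7.7] 85.24 z 142.0
[[500.0, -15.0], [508.0, -16.0], [521.0, 144.0], [513.0, 144.0]]
scene door top 574 [502.6 181.2] [ 25.2 238.1] 87.94 z 155.8
[[383.0, 173.0], [621.0, 164.0], [622.0, 189.0], [384.0, 198.0]]
prism 7 39 [ 572.8 -345.9    7.1] [ 623.3 -325.2   23.5] [ 601.7 -333.    14.5]
prism 24 22 [ 585.1 -353.6   24.1] [ 609.8 -326.1   29.8] [ 599.9 -337.2   27.3]
prism 36 19 [ 590.8 -346.6   36.6] [ 605.9 -334.2   45.4] [ 597.8 -340.4   41.4]
white 30 [ 512.5 -321.    37.8]
black 31 [ 438.  -281.3   38.7]
```

>>> apply_moves(series=[0.12, 0.78, 0, 0, 0, 0, 1, 0.12, 0.78, 0, 0, 0, 0, 1, 0.12, 0.78, 0, 0, 0, 0, 1, 0.12, 0.78, 0, 0, 0, 0, 1, 0.12, 0.78, 0, 0, 0, 0, 1], force=30)

```text
time: 2.17
tcp_pos: [435.9, -450.9, 231.4]
ee_rot: [[-0.428, 0.904, 0.0], [0.904, 0.428, -0.001], [-0.001, -0.0, -1.0]]
ft_force: [0.5, -0.5, -0.2]
grip_width: 85.5
```

>>> apply_moves(series=[0, 0, 0, 0, 0, 1, 1, 0, 0, 0, 0, 0, 1, 1, 0, 0, 0, 0, 0, 1, 1, 0, 0, 0, 0, 0, 1, 1, 0, 0, 0, 0, 0, 1, 1])

```text
time: 2.8
tcp_pos: [439.3, -448.4, 231.1]
ee_rot: [[0.003, 1.0, 0.0], [1.0, -0.003, -0.001], [-0.001, 0.0, -1.0]]
ft_force: [0.3, -0.4, -0.4]
grip_width: 85.5
```

>>> apply_moves(series=[0.43, 0.63, 0, 0, 0, 0, 1, 0.43, 0.63, 0, 0, 0, 0, 1, 0.43, 0.63, 0, 0, 0, 0, 1, 0.43, 0.63, 0, 0, 0, 0, 1, 0.43, 0.63, 0, 0, 0, 1, 1])

```text
time: 3.42
tcp_pos: [599.6, -340.7, 231.7]
ee_rot: [[0.098, 0.995, 0.001], [0.995, -0.098, -0.001], [-0.001, 0.001, -1.0]]
ft_force: [0.3, -0.6, 0.4]
grip_width: 85.2
```

>>> apply_moves(series=[0, 0, 0.5, 0, 0, 0, 1, 0, 0, 0.5, 0, 0, 0, 1, 0, 0, 0.5, 0, 0, 0, 1, 0, 0, 0.4, 0, 0, 0, 1, 0, 0, 0, 0, 0, 0, 1])

```text
time: 4.05
tcp_pos: [603.2, -338.2, 133.4]
ee_rot: [[0.094, 0.996, 0.001], [0.996, -0.094, -0.002], [-0.001, 0.001, -1.0]]
ft_force: [-0.1, -0.5, -0.0]
grip_width: 85.6
```

```bash
python3 - <<'E'
from h import *
s=snapshot('wrist'); save(s,'w1'); P=pts(s); x,y,z=P.T
for q in ['prism_blue','prism_white']:
    for r in nets.regions_of(s,q)[:2]:
        Q=pts(s,r['pixels']); print(q,r['p'],r['extent'])
        for lo,hi in [(5,22),(22,29),(36,48)]:
            q2=Q[(Q[:,2]>lo)&(Q[:,2]<hi)]
            if len(q2):
                c,rad=cv2.minEnclosingCircle(np.ascontiguousarray(q2[:,:2],dtype=np.float32).reshape(-1,1,2)); print(lo,len(q2),np.round(c,1),round(rad,1))
st=robot.get_state(); print(st['tcp_pos'],st['ee_rot'].round(3))
E
```

```text
prism_white 0.82 [302.3, 55.7, 349.0, 110.7]
5 25 [ 518.4 -330.7] 10.4
22 150 [ 511.1 -325.5] 13.7
36 759 [ 511.1 -325.4] 8.8
[ 604.86330174 -338.95044901  136.65309924] [[ 0.093  0.996  0.007]
 [ 0.996 -0.093 -0.004]
 [-0.003  0.007 -1.   ]]
```

View pics/w1.png

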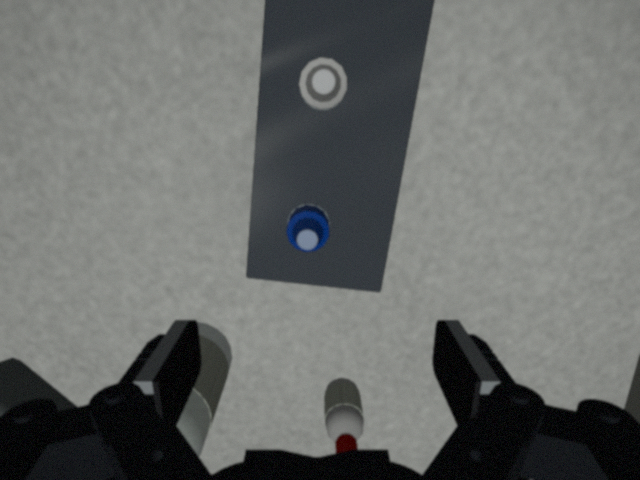

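The wrist view shows the blue prism at (308,228) with its tip at (307,239). The white one is at (323,83), and drops and saline are clear of the fingers. The network missed the blue one, so I'll use colour.

```bash
cat >> h.py <<'E'
def blue(s,roi=None):
    h=cv2.cvtColor(s['img'],cv2.COLOR_RGB2HSV); m=(h[...,0]>105)&(h[...,0]<130)&(h[...,1]>120)
    return cv2.dilate(m.astype(np.uint8),np.ones((3,3)))>0
E
python3 - <<'E'
from h import *
s=snapshot('wrist'); m=np.zeros((480,640),bool); m[200:256,284:334]=1
Q=pts(s,m)
for lo,hi in [(19,30),(36,48)]:
    q=Q[(Q[:,2]>lo)&(Q[:,2]<hi)]; c,r=cv2.minEnclosingCircle(np.ascontiguousarray(q[:,:2],dtype=np.float32).reshape(-1,1,2)); print(lo,len(q),np.round(c,1),round(r,1),q.mean(0).round(1))
for i in range(3):
    st=robot.get_state(); print(st['time'],st['tcp_pos'],st['ee_rot'][:,2].round(4))
    snapshot('wrist')
E
```

```text
19 506 [ 597.7 -342.7] 14.0 [ 593.7 -342.2   27.8]
36 555 [ 597.3 -342.4] 8.5 [ 596.2 -342.4   43.3]
4.25 [ 604.96691561 -338.89859405  136.92834531] [ 0.0076 -0.0041 -1.    ]
4.3 [ 604.93980971 -338.89478931  136.96493773] [ 0.0078 -0.0041 -1.    ]
4.35 [ 604.79396898 -338.82384398  136.86132314] [ 0.0076 -0.0039 -1.    ]
```

>>> apply_moves(series=[-0.09, -0.14, 0.3, 0, 0, 0, 1, 0, 0, 0.5, 0, 0, 0, 1, 0, 0, 0.5, 0, 0, 0, 1, 0, 0, 0.5, 0, 0, 0, 1, 0, 0, 0.5, 0, 0, 0, 1])

```text
time: 5.03
tcp_pos: [596.7, -344.4, 18.9]
ee_rot: [[0.095, 0.995, 0.012], [0.995, -0.095, -0.005], [-0.003, 0.012, -1.0]]
ft_force: [-0.1, -0.0, -0.2]
grip_width: 85.2
```

>>> apply_moves(series=[0, 0, 0, 0, 0, 0, 1, 0, 0, 0, 0, 0, 0, 1, 0, 0, 0, 0, 0, 0, 1, 0, 0, 0, 0, 0, 0, 1, 0, 0, 0, 0, 0, 0, 1])

```text
time: 5.65
tcp_pos: [595.6, -345.0, 19.3]
ee_rot: [[0.096, 0.995, 0.011], [0.995, -0.096, -0.005], [-0.004, 0.011, -1.0]]
ft_force: [0.2, -0.2, 0.6]
grip_width: 85.0
```

>>> apply_moves(series=[0.05, 0.04, 0.14, 0.13, 0, 0, 1, 0, 0, 0.12, 0, 0, 0, 1, 0, 0, 0, 0, 0, 0, 0.5, 0, 0, 0, 0, 0, 0, 0, 0, 0, 0, 0, 0, 0, 0])

```text
time: 6.28
tcp_pos: [598.2, -342.4, 5.4]
ee_rot: [[0.095, 0.995, -0.001], [0.995, -0.095, -0.003], [-0.004, -0.001, -1.0]]
ft_force: [-0.1, -0.0, 0.6]
grip_width: 32.0
```

>>> apply_moves(series=[0, 0, 0, 0, 0, 0, 0, 0, 0, 0, 0, 0, 0, 0, 0, 0, 0, 0, 0, 0, 0, 0, 0, 0, 0, 0, 0, 0, 0, 0, 0, 0, 0, 0, 0])

```text
time: 6.9
tcp_pos: [598.3, -342.5, 5.6]
ee_rot: [[0.096, 0.995, -0.0], [0.995, -0.096, -0.003], [-0.003, -0.0, -1.0]]
ft_force: [0.5, 0.5, -0.1]
grip_width: 27.1
```

>>> apply_moves(series=[0, 0, -0.3, 0, 0, 0, 0, 0, 0, -0.9, 0, 0, 0, 0, 0, 0, -1, 0, 0, 0, 0, 0, 0, -1, 0, 0, 0, 0, 0, 0, -0.8, 0, 0, 0, 0])

```text
time: 7.52
tcp_pos: [596.4, -341.3, 210.9]
ee_rot: [[0.096, 0.995, -0.008], [0.995, -0.096, -0.001], [-0.002, -0.008, -1.0]]
ft_force: [0.6, 0.4, -0.0]
grip_width: 26.9
```

>>> apply_moves(series=[0.5, -0.1, 0, 0, 0, 0, 0, 0.8, -0.15, 0, 0, 0, 0, 0, 0.8, -0.15, 0, 0, 0, 0, 0, 0.8, -0.15, 0, 0, 0, 0, 0, 0.8, -0.15, 0, 0, 0, 0, 0])

```text
time: 8.15
tcp_pos: [580.6, -152.6, 222.0]
ee_rot: [[0.101, 0.995, 0.01], [0.995, -0.101, -0.007], [-0.006, 0.01, -1.0]]
ft_force: [0.8, -0.6, -1.3]
grip_width: 26.8
```

>>> apply_moves(series=[0.8, -0.12, 0, 0, 0, 0, 0, 0.8, -0.12, 0, 0, 0, 0, 0, 0.8, -0.12, 0, 0, 0, 0, 0, 0.8, -0.12, 0, 0, 0, 0, 0, 0.8, -0.12, 0, 0, 0, 0, 0])

```text
time: 8.78
tcp_pos: [569.4, 55.8, 227.4]
ee_rot: [[0.101, 0.995, 0.018], [0.995, -0.1, -0.005], [-0.004, 0.018, -1.0]]
ft_force: [0.2, -0.0, 0.2]
grip_width: 26.7
```

>>> apply_moves(series=[0, 0, 0, 0.2, 0, 0, 0, 0, 0, 0.4, 0, 0, 0, 0, 0, 0, 0.7, 0, 0, 0, 0, 0, 0, 0.7, 0, 0, 0, 0, 0, 0, 0.4, 0, 0, 0, 0])

```text
time: 9.4
tcp_pos: [571.9, 56.4, 122.0]
ee_rot: [[0.097, 0.995, 0.01], [0.995, -0.097, -0.0], [0.001, 0.01, -1.0]]
ft_force: [0.6, -0.6, -0.7]
grip_width: 27.0
```

>>> apply_moves(series=[0, 0, 0, 0, 0, 0, 0, 0, 0, 0, 0, 0, 0, 0, 0, 0, 0, 0, 0, 0, 0, 0, 0, 0, 0, 0, 0, 0, 0, 0, 0, 0, 0, 0, 0])

```text
time: 10.02
tcp_pos: [573.4, 55.0, 125.4]
ee_rot: [[0.099, 0.995, 0.014], [0.995, -0.099, 0.001], [0.002, 0.014, -1.0]]
ft_force: [0.7, -0.1, -0.2]
grip_width: 27.2
```

>>> apply_moves(series=[0, 0, 0.15, 0.15, 0, 0, 0, 0, 0, 0.15, 0, 0, 0, 0, 0, 0, 0.13, 0, 0, 0, 0, 0, 0, 0.08, 0, 0, 0, 0, 0, 0, 0, 0, 0, 0, 0])

```text
time: 10.65
tcp_pos: [573.1, 55.0, 97.5]
ee_rot: [[0.099, 0.995, -0.001], [0.995, -0.099, 0.002], [0.002, -0.001, -1.0]]
ft_force: [-0.2, 0.3, -1.2]
grip_width: 26.9
```

>>> apply_moves(series=[0, 0, 0.04, 0, 0, 0, 0, 0, 0, 0, 0, 0, 0, 0, 0, 0, 0, 0, 0, 0, 0.45, 0, 0, 0, 0, 0, 0.6, 0, 0, 0, 0, 0, 0, 0.6])

```text
invalid input at $.series: expected a multiple of 7 numbers
```

>>> apply_moves(series=[0, 0, 0, 0, 0, 0, 0.8, 0, 0, -0.2, 0, 0, 0, 0.8, 0, 0, -0.6, 0, 0, 0, 0.8, 0, 0, -0.8, 0, 0, 0, 0.8, 0, 0, -0.8, 0, 0, 0, 0.8])

```text
time: 11.28
tcp_pos: [572.5, 54.4, 221.0]
ee_rot: [[0.098, 0.995, -0.004], [0.995, -0.098, -0.0], [-0.001, -0.004, -1.0]]
ft_force: [0.6, 0.1, -0.7]
grip_width: 68.4
```

```bash
python3 - <<'E'
from h import *
s=snapshot('scene'); cv2.imwrite('pics/s2.png',cv2.resize(cv2.cvtColor(s['img'],cv2.COLOR_RGB2BGR)[180:330,170:400],None,fx=3,fy=3)); P=pts(s); x,y,z=P.T
q=P[(np.hypot(x-573,y-57)<25)&(z>120)&(z<140)]; print(len(q),q.mean(0) if len(q) else '')
q=P[(abs(z-142)<3)&(x>480)&(x<560)&(y>-60)&(y<160)]
c=cv2.minAreaRect(np.ascontiguousarray(q[:,:2],dtype=np.float32).reshape(-1,1,2)); print(c)
E
```

```text
45 [574.73678052  58.52483369 128.56285176]
((511.1368103027344, 63.68230438232422), (158.4226837158203, 8.063786506652832), 85.02983093261719)
```

View pics/s2.png

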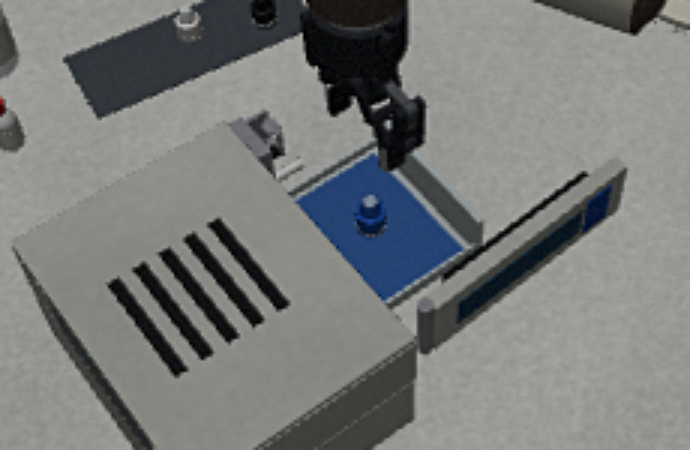

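The prism stands upright on the tray floor at crop (370,215). One call was refused as malformed, so release happened in the next one. Now I'll go to the front of the tray with shut fingers.

>>> apply_moves(series=[0, -0.3, 0, 0, 0, 0, 0.4, 0, -0.5, 0, 0, 0, 0, 0, 0, -0.6, 0, 0, 0, 0, 0, 0, -0.6, 0, 0, 0, 0, 0, 0, 0, 0, 0, 0, 0, 0])

```text
time: 11.95
tcp_pos: [469.8, 64.0, 228.4]
ee_rot: [[0.097, 0.995, 0.01], [0.995, -0.097, 0.003], [0.004, 0.009, -1.0]]
ft_force: [0.3, -0.3, 1.0]
grip_width: 0.1
```

>>> apply_moves(series=[0, 0, 0.5, 0, 0, 0, 0, 0, 0, 0.5, 0, 0, 0, 0, 0, 0, 0.5, 0, 0, 0, 0, 0, 0, 0.45, 0, 0, 0, 0, 0, 0, 0, 0, 0, 0, 0])

```text
time: 12.58
tcp_pos: [470.9, 64.1, 128.7]
ee_rot: [[0.096, 0.995, 0.012], [0.995, -0.096, 0.003], [0.004, 0.011, -1.0]]
ft_force: [-0.3, 0.3, -0.2]
grip_width: -0.3
```

>>> apply_moves(series=[0, 0.15, 0.2, 0.13, 0, 0, 0, 0, 0.1, 0, 0, 0, 0, 0, 0, 0.1, 0, 0, 0, 0, 0, 0, 0.12, 0, 0, 0, 0, 0, 0, 0.15, 0, 0, 0, 0, 0])

```text
time: 13.2
tcp_pos: [505.0, 61.6, 120.5]
ee_rot: [[0.096, 0.995, 0.003], [0.995, -0.096, 0.006], [0.006, 0.002, -1.0]]
ft_force: [-1.0, 1.8, -0.3]
grip_width: -0.0
```

>>> apply_moves(series=[0, 0.2, 0, 0, 0, 0, 0, 0, 0.2, 0, 0, 0, 0, 0, 0, 0.2, 0, 0, 0, 0, 0, 0, 0.2, 0, 0, 0, 0, 0, 0, 0.2, 0, 0, 0, 0, 0])

```text
time: 13.82
tcp_pos: [557.8, 56.8, 120.6]
ee_rot: [[0.096, 0.995, 0.002], [0.995, -0.096, 0.006], [0.006, 0.001, -1.0]]
ft_force: [-1.7, 2.4, 0.1]
grip_width: -0.3
```

>>> apply_moves(series=[0, 0.2, 0, 0, 0, 0, 0, 0, 0.2, 0, 0, 0, 0, 0, 0, 0.2, 0, 0, 0, 0, 0, 0, 0.15, 0, 0, 0, 0, 0, 0, 0.08, 0, 0, 0, 0, 0])

```text
time: 14.45
tcp_pos: [602.7, 52.4, 120.5]
ee_rot: [[0.096, 0.995, 0.002], [0.995, -0.096, 0.006], [0.006, 0.001, -1.0]]
ft_force: [-2.4, 0.8, 0.8]
grip_width: 0.0
```

>>> apply_moves(series=[0, 0.08, 0, 0, 0, 0, 0, 0, 0.06, 0, 0, 0, 0, 0, 0, 0.06, 0, 0, 0, 0, 0, 0, 0.04, 0, 0, 0, 0, 0, 0, 0.02, 0, 0, 0, 0, 0])

```text
time: 15.08
tcp_pos: [616.1, 51.1, 120.5]
ee_rot: [[0.096, 0.995, 0.002], [0.995, -0.096, 0.006], [0.006, 0.001, -1.0]]
ft_force: [-1.5, 0.7, -0.8]
grip_width: -0.2
```

>>> apply_moves(series=[0, 0.03, 0, 0, 0, 0, 0, 0, 0.03, 0, 0, 0, 0, 0, 0, 0.02, 0, 0, 0, 0, 0, 0, 0.02, 0, 0, 0, 0, 0, 0, 0, 0, 0, 0, 0, 0])

```text
time: 15.7
tcp_pos: [617.3, 51.0, 120.6]
ee_rot: [[0.096, 0.995, -0.007], [0.995, -0.096, 0.006], [0.005, -0.008, -1.0]]
ft_force: [-1.3, 0.7, 0.9]
grip_width: -0.1
```

>>> apply_moves(series=[0, 0.03, 0, 0, 0, 0, 0, 0, 0.03, 0, 0, 0, 0, 0, 0, 0.03, 0, 0, 0, 0, 0, 0, 0.03, 0, 0, 0, 0, 0, 0, 0.03, 0, 0, 0, 0, 0])

```text
time: 16.32
tcp_pos: [617.1, 50.9, 120.7]
ee_rot: [[0.096, 0.995, -0.025], [0.995, -0.096, 0.005], [0.003, -0.025, -1.0]]
ft_force: [-6.4, 3.8, 4.6]
grip_width: 0.4
```

```bash
python3 - <<'E'
from h import *
st=robot.get_state(); print(st['tcp_pos'],st['ft_force'])
s=snapshot('scene'); save(s,'s3'); P=pts(s); x,y,z=P.T
q=P[(abs(z-142)<3)&(x>590)&(x<640)&(y>-60)&(y<160)]
c=cv2.minAreaRect(np.ascontiguousarray(q[:,:2],dtype=np.float32).reshape(-1,1,2)); print(len(q),c)
E
```

```text
[617.11453382  50.88029929 120.68556377] [-6.40202212  3.81706362  4.59238254]
10 ((621.8960571289062, 12.889827728271484), (104.76561737060547, 8.256103515625), 81.3415298461914)
```

The tray has hit its stop: no more motion, with about 7 N building up. I'll retract and lift over the door.

>>> apply_moves(series=[0, -0.3, 0, 0, 0, 0, 0, 0, -0.6, 0, -0.28, 0, 0, 0, 0, -0.6, -0.2, 0, 0, 0, 0, 0, -0.2, -0.7, 0, 0, 0, 0, 0, 0, -0.9, 0, 0, 0, 0])

```text
time: 17.0
tcp_pos: [532.8, 57.4, 211.1]
ee_rot: [[0.096, 0.995, 0.004], [0.995, -0.096, -0.001], [-0.0, 0.004, -1.0]]
ft_force: [0.5, 0.5, -0.2]
grip_width: 0.0
```

```bash
python3 - <<'E'
from h import *
s=snapshot('scene'); cv2.imwrite('pics/s3.png',cv2.resize(cv2.cvtColor(s['img'],cv2.COLOR_RGB2BGR)[180:330,170:400],None,fx=3,fy=3)); P=pts(s); x,y,z=P.T
def box(q): 
    c=cv2.minAreaRect(np.ascontiguousarray(q[:,:2],dtype=np.float32).reshape(-1,1,2)); print(len(q),c)
box(P[(abs(z-142)<3)&(x>600)&(x<640)&(y>-60)&(y<150)])
box(P[(abs(z-156)<4)&(x>370)&(x<622)&(y>140)&(y<240)])
h=cv2.cvtColor(s['img'],cv2.COLOR_RGB2HSV); b=blue(s); Q=pts(s,b); q=Q[(Q[:,0]<520)&(Q[:,0]>370)&(Q[:,1]>150)&(Q[:,1]<230)&(Q[:,2]>80)]; q=q[q[:,0]<450]; print('push plate',q.mean(0),q.min(0),q.max(0))
E
```

```text
10 ((606.0482177734375, -39.60865783691406), (20.48384666442871, 7.245655059814453), 43.146663665771484)
564 ((502.8340148925781, 181.2997283935547), (25.397890090942383, 235.9186553955078), 87.728515625)
push plate [422.59407905 195.14409208 124.89611045] [395.43804256 171.61216357  86.27114828] [449.2722556  198.76807991 155.55072952]
```

View pics/s3.png

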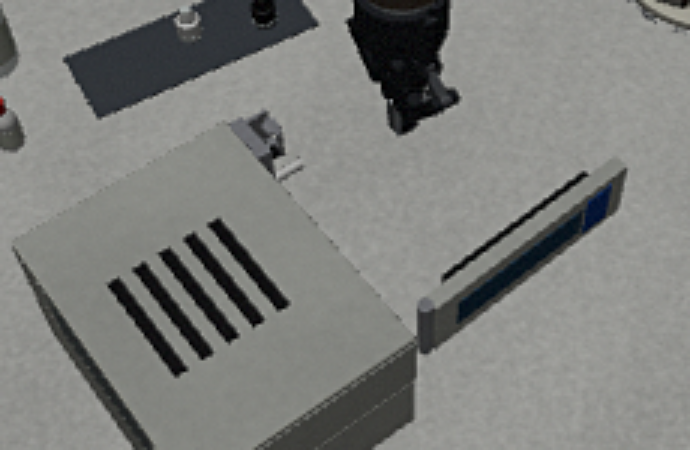

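The tray front is no longer visible (it's home under the roof edge), and the push plate is at crop (598,207). Now over to the outer side of the door.

>>> apply_moves(series=[0.7, -0.52, -0.2, 0, 0, 0, 0, 0.7, -0.52, -0.2, 0, 0, 0, 0, 0.7, -0.52, 0, 0, 0, 0, 0, 0.7, -0.52, 0, 0, 0, 0, 0, 0.7, -0.52, 0, 0, 0, 0, 0])

```text
time: 17.68
tcp_pos: [429.2, 249.2, 242.1]
ee_rot: [[0.102, 0.994, 0.038], [0.995, -0.102, 0.01], [0.013, 0.036, -0.999]]
ft_force: [1.2, 0.5, 0.5]
grip_width: 0.2
```

>>> apply_moves(series=[0, 0, 0, 0, 0, 0, 0, 0, 0, 0.5, 0, 0, 0, 0, 0, 0, 0.6, 0, 0, 0, 0, 0, 0, 0.6, 0, 0, 0, 0, 0, 0, 0.5, 0, 0, 0, 0])

```text
time: 18.3
tcp_pos: [439.8, 254.7, 133.7]
ee_rot: [[0.097, 0.994, 0.053], [0.995, -0.099, 0.021], [0.026, 0.051, -0.998]]
ft_force: [-0.1, 0.9, 0.5]
grip_width: 0.2
```

>>> apply_moves(series=[-0.1, -0.2, 0.15, 0.6, -0.25, 0, 0, -0.1, -0.17, 0.15, 0, 0, 0, 0, 0, 0, 0, 0, 0, 0, 0, 0, 0, 0, 0, 0, 0, 0, 0, 0, 0, 0, 0, 0, 0])

```text
time: 18.92
tcp_pos: [422.7, 244.6, 116.8]
ee_rot: [[0.101, 0.995, 0.001], [0.995, -0.101, 0.004], [0.004, 0.001, -1.0]]
ft_force: [-0.4, 0.8, -0.3]
grip_width: -0.1
```

>>> apply_moves(series=[-0.2, 0, 0, 0, 0, 0.7, 0, -0.2, 0, 0, 0, 0, 0, 0, -0.12, 0, 0, 0, 0, 0, 0, -0.1, 0, 0, 0, 0, 0, 0, -0.1, 0, 0, 0, 0, 0, 0])

```text
time: 19.55
tcp_pos: [418.4, 208.8, 118.2]
ee_rot: [[0.159, 0.987, 0.005], [0.987, -0.159, 0.007], [0.008, 0.004, -1.0]]
ft_force: [0.7, -0.9, 0.2]
grip_width: 0.3
```

>>> apply_moves(series=[-0.15, -0.01, 0, 0, 0, -0.4, 0, -0.18, -0.02, 0, 0, 0, -0.5, 0, -0.18, -0.02, 0, 0, 0, -0.5, 0, -0.18, -0.02, 0, 0, 0, -0.5, 0, -0.18, -0.02, 0, 0, 0, -0.5, 0])

```text
time: 20.18
tcp_pos: [412.1, 165.6, 118.6]
ee_rot: [[-0.059, 0.998, 0.009], [0.998, 0.059, 0.01], [0.01, 0.01, -1.0]]
ft_force: [-0.5, 1.1, 1.3]
grip_width: 0.1
```

>>> apply_moves(series=[-0.24, 0.01, 0, 0, 0, -0.9, 0, -0.28, 0, 0, 0, 0, -1, 0, -0.28, 0, 0, 0, 0, -1, 0, -0.28, 0, 0, 0, 0, -1, 0, -0.28, 0, 0, 0, 0, -1, 0])

```text
time: 20.8
tcp_pos: [428.2, 97.9, 118.4]
ee_rot: [[-0.483, 0.876, 0.009], [0.876, 0.483, 0.011], [0.005, 0.013, -1.0]]
ft_force: [-0.6, -0.2, 0.7]
grip_width: -0.1
```

>>> apply_moves(series=[-0.3, -0.01, 0, 0, 0, -0.9, 0, -0.3, -0.01, 0, 0, 0, -0.9, 0, -0.3, -0.01, 0, 0, 0, -0.9, 0, -0.3, -0.01, 0, 0, 0, -0.9, 0, -0.3, -0.01, 0, 0, 0, -0.9, 0])

```text
time: 21.42
tcp_pos: [471.8, 34.5, 118.3]
ee_rot: [[-0.79, 0.613, 0.006], [0.613, 0.79, 0.009], [0.001, 0.011, -1.0]]
ft_force: [-0.3, -0.2, 0.7]
grip_width: 0.0
```

>>> apply_moves(series=[-0.18, 0, 0, 0, 0, -0.5, 0, -0.18, 0, 0, 0, 0, -0.5, 0, -0.18, 0, 0, 0, 0, -0.5, 0, -0.18, 0, 0, 0, 0, -0.5, 0, -0.18, 0, 0, 0, 0, -0.5, 0])

```text
time: 22.05
tcp_pos: [509.6, 7.5, 118.1]
ee_rot: [[-0.907, 0.421, 0.003], [0.421, 0.907, 0.008], [0.0, 0.008, -1.0]]
ft_force: [-0.3, -0.3, 1.4]
grip_width: -0.2
```

```bash
cat > door.py <<'E'
from h import *
def door():
    s=snapshot('scene'); P=pts(s); x,y,z=P.T
    H=np.array([620,180.]); rel=P[:,:2]-H; t=np.deg2rad(-5.05); d=np.array([np.cos(t),np.sin(t)]); e=np.array([-d[1],d[0]])
    a=rel@d; b=rel@e
    m=(abs(z-155)<5)&(a<19)&(np.hypot(a,b)<240)&(b<5)&(np.hypot(a,b)>20)
    q=np.stack([a[m],b[m]],1).astype(np.float32)
    return s,q,P
if __name__=='__main__':
    s,q,P=door(); print(len(q),cv2.minAreaRect(q.reshape(-1,1,2)),'theta',np.median(np.arctan2(-q[:,0],-q[:,1])[np.hypot(*q.T)>100]))
    st=robot.get_state(); print(st['tcp_pos'],st['ft_force'])
    cv2.imwrite('pics/d%d.png'%(st['time']*100),cv2.resize(cv2.cvtColor(s['img'],cv2.COLOR_RGB2BGR)[180:330,170:400],None,fx=3,fy=3))
E
python3 door.py; ls pics
```

```text
540 ((-46.872314453125, -131.94277954101562), (115.14546203613281, 223.42135620117188), 4.6559600830078125) theta 0.3398224
[510.75321993   7.34435796 118.12061155] [ 2.52449502e+00  2.08756869e-03 -1.26701499e-01]
d2210.png
s2.png
s3.png
scene1.png
top1.png
w1.png
```

View pics/d2210.png

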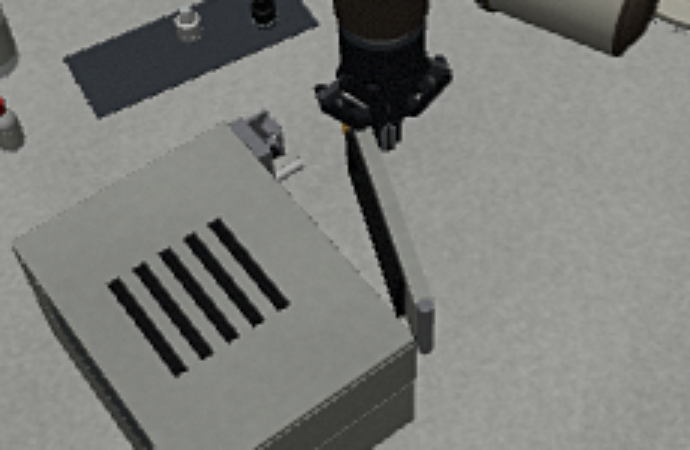

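>>> apply_moves(series=[-0.17, 0, 0, 0, 0, -0.5, 0, -0.17, 0, 0, 0, 0, -0.5, 0, -0.14, 0, 0, 0, 0, -0.4, 0, -0.1, 0, 0, 0, 0, -0.3, 0, -0.08, 0, 0, 0, 0, -0.2, 0])

```text
time: 22.72
tcp_pos: [540.8, -5.6, 117.8]
ee_rot: [[-0.965, 0.261, 0.002], [0.261, 0.965, 0.007], [0.0, 0.007, -1.0]]
ft_force: [-0.9, -0.6, 0.9]
grip_width: -0.0
```

>>> apply_moves(series=[-0.08, 0, 0, 0, 0, -0.2, 0, -0.08, 0, 0, 0, 0, -0.2, 0, -0.08, 0, 0, 0, 0, -0.2, 0, -0.06, 0, 0, 0, 0, -0.2, 0, -0.06, 0, 0, 0, 0, -0.2, 0])

```text
time: 23.35
tcp_pos: [557.5, -10.5, 117.8]
ee_rot: [[-0.985, 0.171, -0.002], [0.171, 0.985, 0.006], [0.003, 0.005, -1.0]]
ft_force: [-3.5, -2.2, 2.6]
grip_width: 0.2
```

>>> apply_moves(series=[-0.06, 0, 0, 0, 0, -0.2, 0, -0.06, 0, 0, 0, 0, -0.2, 0, -0.06, 0, 0, 0, 0, -0.2, 0, -0.06, 0, 0, 0, 0, 0, 0, -0.06, 0, 0, 0, 0, 0, 0])

```text
time: 23.98
tcp_pos: [563.7, -13.1, 117.8]
ee_rot: [[-0.993, 0.116, -0.023], [0.116, 0.993, 0.005], [0.024, 0.002, -1.0]]
ft_force: [-10.0, 2.4, 9.2]
grip_width: 0.1
```

>>> apply_moves(series=[-0.06, 0, -0.02, 0, -0.1, 0, 0, -0.06, 0, -0.02, 0, -0.1, 0, 0, -0.07, 0, -0.02, 0, -0.1, 0, 0, -0.07, 0, -0.02, 0, -0.1, 0, 0, -0.07, 0, -0.02, 0, -0.1, 0, 0])

```text
time: 24.6
tcp_pos: [565.0, -13.4, 118.2]
ee_rot: [[-0.993, 0.116, -0.014], [0.116, 0.993, 0.002], [0.014, -0.0, -1.0]]
ft_force: [-10.1, 2.6, 5.1]
grip_width: 0.0
```

>>> apply_moves(series=[-0.09, 0, -0.03, 0, -0.15, 0, 0, -0.09, 0, -0.03, 0, -0.15, 0, 0, -0.09, 0, -0.03, 0, -0.15, 0, 0, -0.09, 0, -0.03, 0, -0.15, 0, 0, -0.09, 0, -0.03, 0, -0.15, 0, 0])

```text
time: 25.22
tcp_pos: [566.4, -13.7, 118.0]
ee_rot: [[-0.993, 0.118, 0.004], [0.118, 0.993, -0.004], [-0.004, -0.003, -1.0]]
ft_force: [-10.4, 3.4, 4.7]
grip_width: 0.1
```

>>> apply_moves(series=[-0.12, 0, -0.04, 0, -0.05, 0, 0, -0.12, 0, -0.04, 0, -0.05, 0, 0, -0.12, 0, -0.04, 0, -0.05, 0, 0, -0.12, 0, -0.04, 0, -0.05, 0, 0, -0.12, 0, -0.04, 0, -0.05, 0, 0])

```text
time: 25.85
tcp_pos: [573.8, -15.1, 118.9]
ee_rot: [[-0.992, 0.12, -0.028], [0.121, 0.993, -0.004], [0.027, -0.007, -1.0]]
ft_force: [-17.0, 6.8, 7.4]
grip_width: -0.1
```

>>> apply_moves(series=[0.05, 0, 0, 0, 0, 0, 0, 0.1, 0, 0, 0, 0, 0, 0, 0.2, 0, 0, 0, -0.2, 0, 0, 0.4, 0, 0, 0, 0, 0, 0, 0.6, 0, 0, 0, 0, 0, 0])

```text
time: 26.48
tcp_pos: [511.2, -4.9, 119.6]
ee_rot: [[-0.993, 0.118, 0.002], [0.118, 0.993, -0.003], [-0.002, -0.003, -1.0]]
ft_force: [-0.6, -0.1, 0.1]
grip_width: 0.2
```

```bash
python3 door.py; ls pics | grep d
```

```text
636 ((3.065631866455078, -132.01675415039062), (196.183349609375, 129.2172088623047), 60.929222106933594) theta 0.012223705
[506.48832103  -5.12163447 119.17433108] [-3.93402165 -0.38594772  0.09298538]
d2210.png
d2652.png
```

View pics/d2652.png

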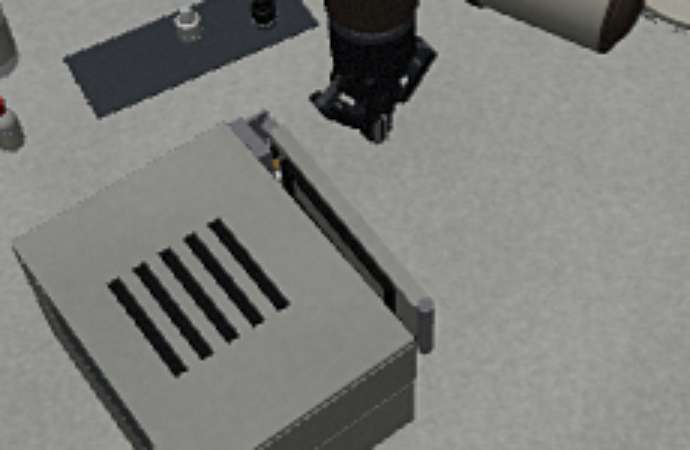

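```bash
python3 - <<'E'
from door import *
for c in ['scene','top','scene']:
    s=snapshot(c); P=pts(s); x,y,z=P.T
    H=np.array([620,180.]); rel=P[:,:2]-H; t=np.deg2rad(-5.05); d=np.array([np.cos(t),np.sin(t)]); e=np.array([-d[1],d[0]])
    a=rel@d; b=rel@e
    m=(z>148)&(z<160)&(a<14)&(a>-60)&(b<-15)&(b>-230)
    # median of a per b bin (door top)
    bb=np.arange(-225,-15,30); med=[(int(k),np.median(a[m&(abs(b-k)<15)]).round(1),int((m&(abs(b-k)<15)).sum())) for k in bb if (m&(abs(b-k)<15)).sum()>3]
    print(c,med)
    g=[(k,v) for k,v,n in med]; g=np.array(g); print('slope',np.polyfit(g[:,0],g[:,1],1))
E
```

```text
scene [(-225, np.float64(-5.1), 46), (-195, np.float64(-2.1), 77), (-165, np.float64(-0.8), 89), (-135, np.float64(-0.4), 94), (-105, np.float64(1.4), 97), (-75, np.float64(1.6), 94), (-45, np.float64(2.4), 99)]
slope [0.03821429 4.73035714]
top [(-105, np.float64(8.4), 61), (-75, np.float64(2.3), 124), (-45, np.float64(0.7), 126)]
slope [-0.12833333 -5.825     ]
scene [(-225, np.float64(-3.1), 52), (-195, np.float64(-3.4), 77), (-165, np.float64(-0.3), 90), (-135, np.float64(-0.0), 91), (-105, np.float64(1.3), 95), (-75, np.float64(3.2), 98), (-45, np.float64(2.4), 96)]
slope [0.0372619  5.04464286]
```

The door stays nearly flush at crop (345,205) by itself after letting go, with the tongue near (276,165). The estimate is about 0.037 rad, below the unlatched rest angle. I'll take a closer look from the wrist camera.

>>> apply_moves(series=[0, 0, -0.5, 0, 0, 0, 0, 0, 0, -0.8, 0, 0, 0, 0, 0, 0, -0.8, 0, 0, 0, 0, -0.7, 0, -0.5, 0, 0, 0, 0, -0.7, 0, -0.2, 0, 0, 0, 0])

```text
time: 27.3
tcp_pos: [587.2, -12.3, 266.3]
ee_rot: [[-0.993, 0.115, 0.01], [0.115, 0.993, -0.003], [-0.01, -0.002, -1.0]]
ft_force: [0.0, 1.1, -0.4]
grip_width: -0.2
```

```bash
cat > ck.py <<'E'
from door import *
for c in ['wrist','scene','top']:
    s=snapshot(c); P=pts(s); x,y,z=P.T
    if c=='wrist': save(s,'w_%d'%(robot.get_state()['time']*100))
    H=np.array([620,180.]); rel=P[:,:2]-H; t=np.deg2rad(-5.05); d=np.array([np.cos(t),np.sin(t)]); e=np.array([-d[1],d[0]])
    a=rel@d; b=rel@e
    m=(z>148)&(z<160)&(a<14)&(a>-60)&(b<-15)&(b>-232)
    A,B=a[m],b[m]
    if len(A)>30:
        r=cv2.minAreaRect(np.stack([A,B],1).astype(np.float32).reshape(-1,1,2))
        # outer edge of top per bin
        e1=np.array([(k,A[abs(B-k)<8].mean(),A[abs(B-k)<8].min(),A[abs(B-k)<8].max()) for k in range(-225,-20,15) if (abs(B-k)<8).sum()>3])
        print(c,len(A),r[1],r[2],[np.polyfit(e1[:,0],e1[:,i],1)[0].round(4) for i in (1,2,3)] if len(e1)>3 else '',e1[:,0].min())
print(robot.get_state()['tcp_pos'])
E
python3 ck.py; ls pics
```

```text
wrist 4628 (30.186159133911133, 217.1125030517578) 2.006570816040039 [np.float64(-0.0214), np.float64(0.0414), np.float64(-0.1031)] -225.0
scene 646 (215.69134521484375, 29.860599517822266) 89.99159240722656 [np.float64(0.0321), np.float64(0.033), np.float64(0.0155)] -225.0
top 617 (168.005615234375, 28.846385955810547) 88.65738677978516 [np.float64(0.0509), np.float64(0.06), np.float64(0.0145)] -225.0
[586.63217205 -12.42072635 263.47816348]
d2210.png
d2652.png
s2.png
s3.png
scene1.png
top1.png
w1.png
w_2735.png
```

View pics/w_2735.png

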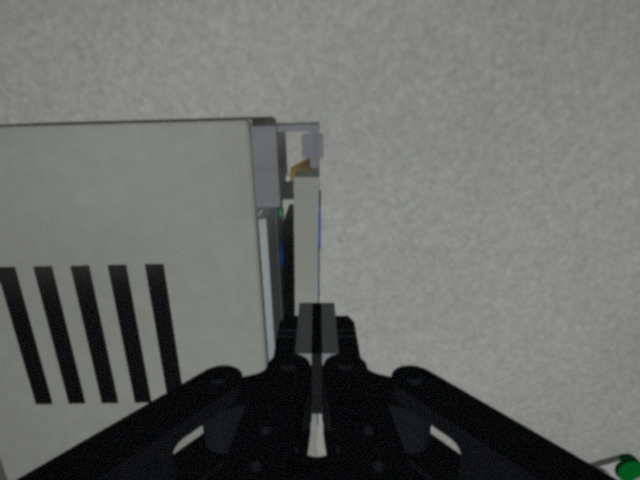

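The brass tongue at (300,165) seems to sit on the inner side of the strike post at (312,148). The edges look slightly non-parallel, though, so I'll measure the door edge and cabinet edge exactly in this view.

```bash
python3 - <<'E'
from h import *
s=snapshot('wrist'); g=cv2.GaussianBlur(cv2.cvtColor(s['img'],cv2.COLOR_RGB2GRAY),(3,3),0).astype(float)
K=s['K'];R=cv2.Rodrigues(np.array(s['rvec'],float))[0];t=np.array(s['tvec']).ravel();C=-R.T@t
def world(u,v,Z):
    r=R.T@np.linalg.inv(K)@np.array([u,v,1.]); return (C+r*(Z-C[2])/r[2])[:2]
def edge(rows,lo,hi,Z):
    pt=[]
    for v in rows:
        gr=np.abs(np.diff(g[v,lo:hi])); k=int(gr.argmax()); pt.append((lo+k+.5,v))
    pt=np.array(pt); w=np.array([world(u,v,Z) for u,v in pt])
    l=cv2.fitLine(w.astype(np.float32),cv2.DIST_HUBER,0,.01,.01).ravel(); d=l[:2]*np.sign(l[1])
    res=np.abs((w-l[2:])@np.array([-d[1],d[0]])); return np.degrees(np.arctan2(d[1],d[0])),res.mean(),pt[0],pt[-1],l[2:]
for n,a in {'cab front':(range(130,340,4),235,262+12,158),'door inner':(range(182,300,4),288,300,156),'door outer':(range(182,300,4),312,328,156)}.items(): print(n,edge(*a))
z=s['z_map']; 
for v in (150,168,200,240,280): print(v,z[v,280:330:4].round(0).tolist())
E
```

```text
cab front (np.float32(88.99112), np.float64(1.516477402335447), array([245.5, 130. ]), array([272.5, 338. ]), array([624.5367  , -19.183592], dtype=float32))
door inner (np.float32(82.19107), np.float64(0.15065974189016687), array([290.5, 182. ]), array([292.5, 298. ]), array([604.1546  , -17.401651], dtype=float32))
door outer (np.float32(83.44572), np.float64(0.21379382081479179), array([317.5, 182. ]), array([317.5, 298. ]), array([586.4616  , -17.864483], dtype=float32))
150 [283.0, 399.0, 398.0, 397.0, 398.0, 262.0, 263.0, 263.0, 263.0, 263.0, 262.0, 397.0, 399.0]
168 [279.0, 308.0, 403.0, 279.0, 275.0, 275.0, 276.0, 267.0, 266.0, 297.0, 405.0, 403.0, 402.0]
200 [268.0, 268.0, 268.0, 255.0, 255.0, 254.0, 254.0, 254.0, 255.0, 254.0, 412.0, 412.0, 411.0]
240 [389.0, 266.0, 267.0, 263.0, 263.0, 263.0, 263.0, 263.0, 263.0, 263.0, 427.0, 425.0, 426.0]
280 [380.0, 276.0, 275.0, 275.0, 272.0, 271.0, 271.0, 272.0, 273.0, 271.0, 440.0, 440.0, 441.0]
```

```bash
python3 -c "
from h import *
print(robot.get_state()['tcp_pos'],robot.get_state()['time']); print(sign_off())"
```

```text
[585.14326457 -12.41457206 262.80451114] 27.5
the job is handed in; nothing more can be done
None
```

I loaded the blue prism, pushed the tray home and shut the door, then handed the job in at 27.5 s. No verdict is reported, and I could not re-check the prism once the tray was in.

- **Prism:** After I let go, it was seen standing upright on the tray floor. One gripper call was refused as malformed, so the release came in the next call, just before the lift; that did no visible harm. The prism could not be seen clearly once the tray was home.
- **Tray:** It stopped moving at the expected home position, with about 7–9 N on the wrist sensor. I did not confirm it by camera, because the front plate was hidden under the roof edge.
- **Door:** It gave way with a jump at the latch. The highest reading I saw was about 20 N, but I only read the force at the end of each call, so I could have missed a brief peak. After I backed off, it stayed put at about 0.036 rad (0.026–0.048 across edge fits), below the 0.05 limit and the unlatched rest of more than 0.065. One coarse fit from the top camera disagreed, giving 0.05–0.06.
- **Latch:** The wrist picture suggested the brass tongue was out behind the strike. I did not do a second push to confirm it.
- **Rest of the table:** The gripper was clear of everything at hand-in. I did not re-measure the other objects, but the arm passed near none of them.

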